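Flash-cure a model, then hold the curing box lid half open

TASK

The lid of the light-curing box stands open. Take it by its handle and lower it gently (do not let it drop) until it is fully shut over the plaster model, keep it shut for about two seconds for the flash, then raise it to 45 degrees open and hold it still there so that a colleague can look at the model. Finish while still holding the lid at that angle, as it would fall shut if let go; leave the model in the box and everything else on the desk undisturbed.

Things in the scene. Friction and masses are not known exactly. Their poses are not given: they have to be found in the camera images.
- curing_box: light-curing box, fixed to the desk: white housing, open on top, 130 (x) x 150 (y) x 72 mm high, walls 6 mm, inner floor 12 mm above the desk. Origin: centre of its underside, on the desk. -x points to its front (control panel and handle side, towards the robot, turned up to 0.4 rad), +x to its back where the lid is hinged, z up
- curing_lid (a joint): lid angle, rad: 0 shut flat on the housing (stop), 0.785 is 45 degrees open, 1.571 upright, 1.8 leaning back at its stop. Starts at 1.5 to 1.68, where it stays by a slight hinge friction (0.035 N m); below about 1.35 it falls shut if let go. White frame 10 mm thick with amber window, 0.24 to 0.36 kg, hinged along the box's y, front edge 133 mm from the hinge line
- lid_handle (a point): middle of the lid's handle, a steel bow in the lid's plane beyond its front edge. Its round cross-bar is 10 mm thick, parallel to the hinge line (box y), 90 mm clear between its arms, 165 mm from the hinge line, 27 mm free between bar and lid edge. Bar height over the desk: 78 mm shut, 243 mm upright. The bar can turn in closed fingers as the lid swings. Frame turns with the lid
- lid_hinge (a point): middle of the hinge line, which runs along the box's y axis: fixed to the box, 68 mm behind its centre and 78 mm above the desk. With lid angle a, the handle bar is 165*cos(a) mm in front of it (box -x) and 165*sin(a) mm above it
- model_inside: yellowish plaster jaw model, 55 x 58 x 24 mm, loose, standing on the floor of the box; origin under its centre. It clears the shut lid
- tape_roll: roll of masking tape lying flat, 65 mm across, 18 mm high; origin under its centre. Bystander
- wax_tin: round closed white tin, 65 mm across, 20 mm high; origin under its centre. Bystander
- silicone_block: small yellow block, 26 x 38 x 20 mm; origin under its centre. Bystander
- small_file: hand file with wooden handle, 173 mm long, 17 mm high, lying on the robot side of the box; origin under its centre. Bystander
- plaster_model_2: pinkish plaster jaw model, 55 x 58 x 24 mm, standing on the desk to the right; origin under its centre. Bystander
- dropper_1: small dropper bottle, 28 mm across, 78 mm high; origin under its centre. Bystander
- dropper_2: second dropper bottle of the same size, 28 mm across, 78 mm high; origin under its centre. Bystander
Things that resemble listed ones, but are neither listed nor needed, are in the scene too. Leave any green or red look-alike of the model_inside alone.

How it is judged:
By the outcome, as a careful person would: the job done as asked, in the order asked, and still so for the second after the job is handed in, while the arm keeps its last pose, push and grip.
It also fails if it takes over 43 s, if anything falls off the work surface, if the arm or the gripper's body presses on something with over 40 N, if the wrist force passes 120 N, or if a joint passes its speed limit or range.

ROBOT

A 6-joint arm with a two-finger parallel gripper is mounted at the origin on a cart in front of the work surface, level with it; the furniture and walls round the work are solid. World frame = base frame: x ahead of the robot, y to its left, z up, the work surface at z = 0. Lengths are in m, angles in rad, forces in N, time in s.
With the tool pointing down it reaches from about 0.25 to 0.725 m from the base axis. Payload 4 kg.
Tool frame: the origin (TCP) lies at the very end of the fingers, on their centre line; the grasp point (between the pads) lies 19 mm behind it; z points along the fingers, y is the line along which they close (so a half turn about z gives the same grasp; the last joint's range is limited). The gripper opens to 85 mm and grips with 20 to 120 N. Pads are 22 mm wide; open, the fingers measure 114 mm over their backs; the gripper's body (76 mm by 85 mm) begins 54 mm behind the grasp point. The pads swing forward as they close: fully open they stand 13 mm farther back than shut.
Start: joints at [-1.338, 0.241, 0.005, 1.335, 0, 1.571], TCP at [0.115, -0.487, 0.231] pointing down, gripper open.
Joint ranges: [-2.72, 2.72], [-1.05, 1.87], [-1.09, 1.28], [-1.99, 2.15], [-1.42, 1.44], [-3.14, 3.14]. Speed limits (rad/s): [2.79, 2.79, 3.14, 3.14, 3.14, 3.14].

INTERFACE

Orientations are given as a unit quaternion [x, y, z, w].
In Python, from workcell import telemetry, vision, workorder gives the robot as it stands.
- The arm moves only by the shell command python3 -m inch 'ROWS'. ROWS is JSON, a list of rows, each a list of 3 entries, a list of its own where there are three numbers: the turn, a rotation vector about the tool's x, y, z scaled (see below), then the shift along the tool's x, y, z scaled (see below), then the closure, from -1 (fully open) to 1 (shut). A call has 1 to 10 rows; each row shifts and turns the commanded pose from where the row before left it, along the tool's axes as they then stand; what a row does not reach is not made up. The controller multiplies each number of a shift by 0.3 m and each number of a turn by 360 degrees. A row lasts 1/12 s, in which the tool goes at most 41.7 mm and 7.16 degrees, less where a joint would pass 70% of its speed; a pose out of reach is approached as far as the arm can. A call with a number of a shift or a turn outside -1 to 1 is refused whole. A call with a gripper value outside its range is refused whole. The fingers move at their own pace and stop on an object; the grip force is fixed at half the most. Time passes only in rows, so rows that do not move let the fingers close. It gives the time, the measured TCP pose, the force, the opening and the grip force at its end, in the units of the state.
- telemetry.get_obs(): the state, without advancing time (a new reading comes with each control period).
- vision.camera(name): name is "side" or "top"; returns a dict with "img" (420x560x3 uint8, red, green, blue), "fov_y" (degrees; the focal length in pixels is half the picture's height over the tangent of half this angle, whatever the lens; pixels are square), "cx", "cy" (the principal point, pixels), "pose" (4x4, takes a point from camera to world coordinates). Camera axes: x right, y up, looking along -z (the intrinsics and any distortion apply to the point x, -y, -z); pixel columns grow to the right and rows downward; lengths in m; the calibration is good to about 2 mm. A picture is of the moment at which its call begins. There is no depth.
- workorder.job_done(): hands the job in; it is judged then, once.
The state is a dict: "clock": time; "joint_pos": joint angles; "joint_vel": joint speeds; "tau": joint torques, N m; "eef_pos": TCP position; "tool_rot": TCP orientation; "ft_force": force on the tool from outside, world axes, zero at the start; "ft_torque": the same for the moment, N m; "grip_width": finger opening in m; "grasp_force": force on a finger pad.
Only numpy, scipy, OpenCV 4.12 (cv2) and the standard library are available. Lean on these libraries where they do the work, as an engineer would, in place of code of your own. Each camera call takes 0.05 s, during which the arm holds its last target. There are 200 camera calls.

## Working session

There is one attempt and no reset: what is moved stays moved. The work goes in short steps, Python scripts to look and compute and a shell command to move; the robot and the scene stay as the last step left them, time stands still between calls to the robot, and variables do not carry over. Pictures are saved under pics/ and viewed, at most 10 in all, crops included, and the job is handed in when it is done.

```bash
mkdir -p pics; ls; python3 - <<'E'
from workcell import telemetry, vision
import cv2
for n in("side","top"):
    c=vision.camera(n); cv2.imwrite(f"pics/{n}0.png",c["img"][:,:,::-1])
    print(n,{k:v for k,v in c.items() if k!="img"})
o=telemetry.get_obs();print(o)
E
```

```text
pics
side {'fov_y': 43.22837120546018, 'cx': 278.3884522689811, 'cy': 219.97618865364856, 'pose': array([[-0.99995656,  0.0092253 ,  0.00132764,  0.53095307],
       [-0.00510931, -0.66170973,  0.74974271,  0.903431  ],
       [ 0.00779511,  0.74970336,  0.66172812,  0.89350644],
       [ 0.        ,  0.        ,  0.        ,  1.        ]])}
top {'fov_y': 50.69514566758881, 'cx': 269.4910326560704, 'cy': 214.45759160334256, 'pose': array([[ 5.31174294e-04,  9.92314423e-01, -1.23740877e-01,
         3.98485548e-01],
       [-9.99960012e-01, -5.77567311e-04, -8.92414416e-03,
        -1.88885876e-02],
       [-8.92702564e-03,  1.23740669e-01,  9.92274435e-01,
         1.21129121e+00],
       [ 0.00000000e+00,  0.00000000e+00,  0.00000000e+00,
         1.00000000e+00]])}
{'clock': 0.1, 'joint_pos': array([-1.33798571e+00,  2.41341989e-01,  3.84332245e-03,  1.33522428e+00,
       -1.86836240e-05,  1.57082012e+00]), 'joint_vel': array([-1.99971060e-03, -2.52858042e-04,  4.70231172e-03,  8.77644711e-05,
        1.26084717e-03,  1.18186804e-03]), 'tau': array([ 9.38905432e-04, -3.73138618e+01,  2.53009379e+01,  1.08439519e-02,
       -1.36948415e-04, -5.00781368e-06]), 'eef_pos': array([ 0.11521653, -0.48594468,  0.23049386]), 'tool_rot': array([ 9.93233469e-01,  1.16130737e-01, -1.21171265e-04, -9.55704246e-04]), 'ft_force': array([-0.38347965,  0.36830166, -0.41524738]), 'ft_torque': array([-0.01596671,  0.03261896,  0.00038807]), 'grasp_force': 0.0, 'grip_width': 0.08555442454306675}
```

View pics/side0.png

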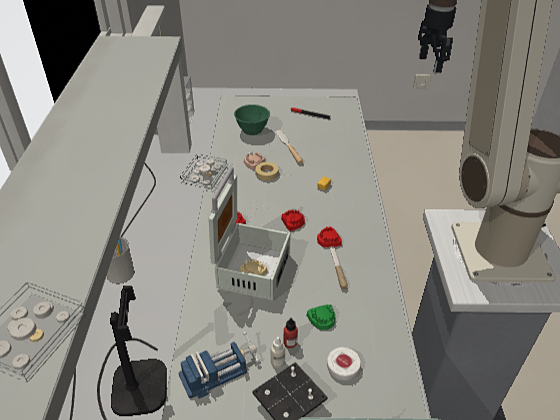

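View pics/top0.png

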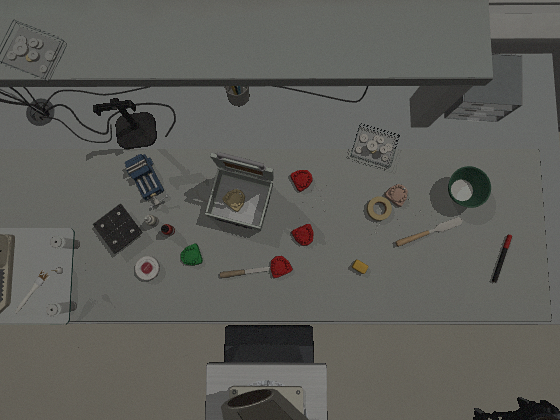

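The side view shows the open box at about (250,265), with the lid upright at (225,210). In the top view the box is at about (240,195) and the lid's handle edge near (242,160). I'll enlarge both.

```bash
python3 - <<'E'
import cv2,numpy as np
a=cv2.imread("pics/side0.png")[155:305,195:305];b=cv2.imread("pics/top0.png")[140:240,195:285]
a=cv2.resize(a,(400,545),interpolation=2);b=cv2.resize(b,(400,444),interpolation=2)
v=np.zeros((545,800,3),np.uint8);v[:,:400]=a;v[:444,400:]=b
v=np.clip(v*1.3,0,255).astype(np.uint8)
cv2.imwrite("pics/crop0.png",v)
E
```

```text
(no output)
```

View pics/crop0.png

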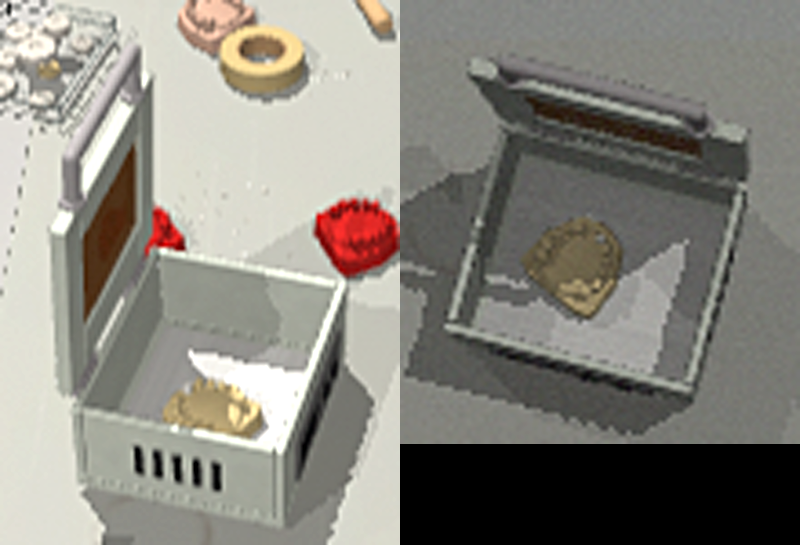

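The crop shows the steel handle bow on the lid's free edge: side (132,52)–(68,155), top (505,70)–(700,122) in crop pixels. The yellowish model sits inside the box. Next I'll triangulate the rim corners and bar ends.

```bash
cat > h.py <<'E'
import numpy as np
from workcell import vision, telemetry
def ray(c,u,v):
    f=210/np.tan(np.radians(c["fov_y"])/2); P=c["pose"]
    d=P[:3,:3]@np.array([(u-c["cx"])/f,-(v-c["cy"])/f,-1.]); return P[:3,3],d/np.linalg.norm(d)
def plane(c,u,v,z):
    o,d=ray(c,u,v); return o+d*(z-o[2])/d[2]
def tri(r1,r2):
    (a,d),(b,e)=r1,r2
    s=np.linalg.lstsq(np.c_[d,-e],b-a,rcond=None)[0]; p,q=a+d*s[0],b+e*s[1]
    return (p+q)/2,np.linalg.norm(p-q)
E
python3 - <<'E'
from h import *
np.set_printoptions(precision=4,suppress=True)
S=vision.camera("side");T=vision.camera("top")
s=lambda u,v:ray(S,195+u/3.636-.5,155+v/3.633-.5)
t=lambda u,v:ray(T,195+(u-400)/4.444-.5,140+v/4.44-.5)
P={"FL":((280,452),(447,327)),"FR":((345,285),(693,390)),"BL":((78,408),(505,127)),"BR":((150,250),(745,185)),"hL":((69,155),(505,68)),"hR":((132,52),(702,122)),
"lidL":((60,222),(478,68)),"lidR":((148,85),(743,135))}
R={k:tri(s(*a),t(*b)) for k,(a,b) in P.items()}
for k,v in R.items(): print(k,*v)
R={k:v[0] for k,v in R.items()}
h=(R["hL"]+R["hR"])/2; ye=R["FL"]-R["FR"]; print(ye,np.arctan2(-ye[0],ye[1]))
ye=R["hL"]-R["hR"]; print(ye,np.arctan2(-ye[0],ye[1]),"h",h)
b=R["FR"]-R["BR"];print(np.arctan2(-b[1],-b[0]))
for n,(a,b) in P.items():
  if n[0] in"FB": 
    for c,r in((S,s(*a)),(T,t(*b))): o,d=r; print(n,o+d*(.072-o[2])/d[2])
E
```

```text
FL [0.5433 0.1585 0.0725] 0.0013539285489706048
FR [0.5056 0.015  0.0704] 0.0032870367779495387
BL [0.662  0.1262 0.0736] 0.0019049436840388881
BR [ 0.6285 -0.0155  0.0709] 5.243360078146173e-05
hL [0.6546 0.1047 0.2456] 0.0024761336668811577
hR [0.628  0.0055 0.2415] 0.003256469165406986
lidL [0.6614 0.1227 0.2143] 0.00041592094009060466
lidR [ 0.6258 -0.0147  0.2039] 0.004697811242539745
[0.0378 0.1435 0.0021] -0.2572468502198453
[0.0266 0.0991 0.0041] -0.26195401938743346 h [0.6413 0.0551 0.2435]
-0.24291384273524846
FL [0.5427 0.1581 0.072 ]
FL [0.5441 0.1585 0.072 ]
FR [0.504 0.017 0.072]
FR [0.5071 0.0147 0.072 ]
BL [0.6613 0.125  0.072 ]
BL [0.6634 0.1264 0.072 ]
BR [ 0.6283 -0.0142  0.072 ]
BR [ 0.6283 -0.0155  0.072 ]
```

```bash
python3 - <<'E'
from h import *
np.set_printoptions(precision=4,suppress=True)
S=vision.camera("side");T=vision.camera("top")
print("shelf corner",tri(ray(S,182,38),ray(T,491,79)))
o=telemetry.get_obs()
from scipy.spatial.transform import Rotation as R
M=R.from_quat(o["tool_rot"]); print(M.as_matrix())
yaw=-.253
G=R.from_matrix(np.c_[[-np.sin(yaw),np.cos(yaw),0],[np.cos(yaw),np.sin(yaw),0],[0,0,-1]])
print("turn tool /360",np.degrees((M.inv()*G).as_rotvec())/360)
h=np.array([.6413,.0551,.2435]); print("shift to TCP 75mm above bar, /0.3:",G.inv().apply(h+[0,0,.075]-o["eef_pos"])/.3)
E
```

```text
shelf corner (array([ 0.7922, -0.4737,  0.3219]), np.float64(0.004553387564590716))
[[ 0.973   0.2307 -0.0002]
 [ 0.2307 -0.973   0.0007]
 [-0.     -0.0008 -1.    ]]
turn tool /360 [-0.0001 -0.0001 -0.1727]
shift to TCP 75mm above bar, /0.3: [ 2.1861  1.2458 -0.2917]
```

```bash
python3 -m inch '[[[0,0,-0.0173],[0,0,-0.029],-1],[[0,0,-0.0173],[0,0,-0.029],-1],[[0,0,-0.0173],[0,0,-0.029],-1],[[0,0,-0.0173],[0,0,-0.029],-1],[[0,0,-0.0173],[0,0,-0.029],-1],[[0,0,-0.0173],[0,0,-0.029],-1],[[0,0,-0.0173],[0,0,-0.029],-1],[[0,0,-0.0173],[0,0,-0.029],-1],[[0,0,-0.0173],[0,0,-0.029],-1],[[0,0,-0.0173],[0,0,-0.029],-1]]'; python3 -m inch '[[[0,0,0],[0.08,0.046,0],-1],[[0,0,0],[0.08,0.046,0],-1],[[0,0,0],[0.08,0.046,0],-1],[[0,0,0],[0.08,0.046,0],-1],[[0,0,0],[0.08,0.046,0],-1],[[0,0,0],[0.08,0.046,0],-1],[[0,0,0],[0.08,0.046,0],-1],[[0,0,0],[0.08,0.046,0],-1],[[0,0,0],[0.08,0.046,0],-1],[[0,0,0],[0.08,0.046,0],-1]]'
```

```text
clock: 1.13
eef_pos: [0.1153, -0.4864, 0.3187]
tool_rot: [0.788, 0.615, 0.0, -0.0]
ft_force: [1.4, 0.3, 0.1]
grip_width: 0.0854
grasp_force: 0.0
clock: 1.97
eef_pos: [0.3093, -0.2872, 0.3184]
tool_rot: [0.79, 0.613, 0.0, 0.0]
ft_force: [0.7, 0.4, 0.3]
grip_width: 0.0854
grasp_force: 0.0
```

```bash
python3 -m inch '[[[0,0,0],[0.08,0.045,0],-1],[[0,0,0],[0.08,0.045,0],-1],[[0,0,0],[0.08,0.045,0],-1],[[0,0,0],[0.08,0.045,0],-1],[[0,0,0],[0.08,0.045,0],-1],[[0,0,0],[0.08,0.045,0],-1],[[0,0,0],[0.08,0.045,0],-1],[[0,0,0],[0.08,0.045,0],-1],[[0,0,0],[0.08,0.045,0],-1],[[0,0,0],[0.08,0.045,0],-1]]'; python3 -m inch '[[[0,0,0],[0.07,0.042,0],-1],[[0,0,0],[0.07,0.042,0],-1],[[0,0,0],[0.07,0.042,0],-1],[[0,0,0],[0.07,0.042,0],-1],[[0,0,0],[0.07,0.042,0],-1],[[0,0,0],[0.06,0.036,0],-1],[[0,0,0],[0.04,0.02,0],-1],[[0,0,0],[0,0,0],-1],[[0,0,0],[0,0,0],-1]]'
python3 - <<'E'
from h import *
import cv2
a=vision.camera("side")["img"][120:320,160:340,::-1];b=vision.camera("top")["img"][110:260,170:320,::-1]
v=np.zeros((440,800,3),np.uint8);v[:440,:396]=cv2.resize(a,(396,440),interpolation=2);v[:400,400:]=cv2.resize(b,(400,400),interpolation=2)
cv2.imwrite("pics/c1.png",v)
E
```

```text
clock: 2.8
eef_pos: [0.4998, -0.0882, 0.3183]
tool_rot: [0.79, 0.613, -0.0, 0.0]
ft_force: [0.5, -0.5, -0.4]
grip_width: 0.0851
grasp_force: 0.0
clock: 3.55
eef_pos: [0.6099, 0.022, 0.3175]
tool_rot: [0.79, 0.614, -0.001, -0.0]
ft_force: [-0.1, 0.0, 0.6]
grip_width: 0.0854
grasp_force: 0.0
```

View pics/c1.png

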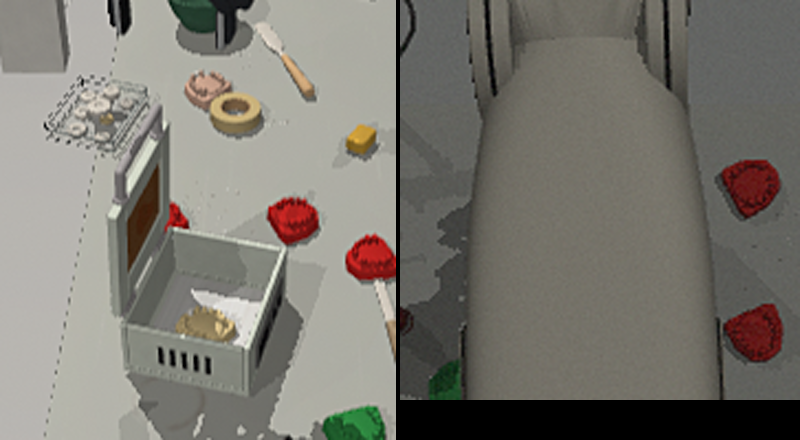

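The side crop shows the open fingers above the lid at about crop (120–235, 20), with the handle bar still untouched. The forearm hides the top view. About 40/22 mm remain.

```bash
python3 -m inch '[[[0,0,0],[0.045,0.025,0],-1],[[0,0,0],[0.045,0.025,0],-1],[[0,0,0],[0.043,0.024,0],-1],[[0,0,0],[0,0,0],-1],[[0,0,0],[0,0,0],-1]]'
python3 - <<'E'
from h import *
import cv2
c=vision.camera("side");o=telemetry.get_obs();print(o["joint_pos"],o["tau"])
cv2.imwrite("pics/s2.png",cv2.resize(c["img"][:260,100:420,::-1],(736,598)))
def proj(c,p):
    f=210/np.tan(np.radians(c["fov_y"])/2);q=np.linalg.inv(c["pose"])@np.r_[p,1];return c["cx"]-f*q[0]/q[2],c["cy"]+f*q[1]/q[2]
u,v=proj(c,o["eef_pos"]);print((u-100)*2.3,v*2.3)
E
```

```text
clock: 4.07
eef_pos: [0.6409, 0.0541, 0.3183]
tool_rot: [0.79, 0.613, -0.0, 0.0]
ft_force: [0.9, -0.2, -0.9]
grip_width: 0.0854
grasp_force: 0.0
[ 8.39137980e-02  5.46667094e-01  6.83420832e-01  1.70792653e+00
 -4.52797133e-04  1.90647415e+00] [ 4.30537378e-01 -5.11173892e+01  2.56267029e+01 -4.97607258e-02
  2.72714719e-02  9.68545064e-04]
278.6440029505518 347.5889485430701
```

View pics/s2.png

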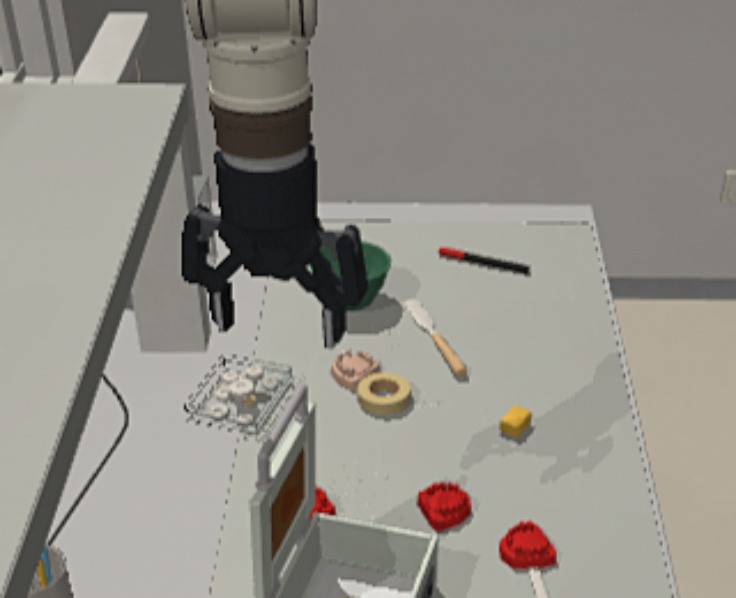

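The picture shows the open gripper centred over the handle bar (fingers at (222,320) and (333,340), bar at (283,430)) and clear of the shelf edge. Descending and closing.

```bash
python3 -m inch '[[[0,0,0],[0,0,0.045],-1],[[0,0,0],[0,0,0.045],-1],[[0,0,0],[0,0,0.045],-1],[[0,0,0],[0,0,0.045],-1],[[0,0,0],[0,0,0.045],-1],[[0,0,0],[0,0,0.045],-1],[[0,0,0],[0,0,0.035],-1],[[0,0,0],[0,0,0.005],-1],[[0,0,0],[0,0,0],-1],[[0,0,0],[0,0,0],-1]]'; python3 -m inch '[[[0,0,0],[0,0,0],-0.5],[[0,0,0],[0,0,0],0],[[0,0,0],[0,0,0],0.5],[[0,0,0],[0,0,0],1],[[0,0,0],[0,0,0],1],[[0,0,0],[0,0,0],1],[[0,0,0],[0,0,0],1],[[0,0,0],[0,0,0],1],[[0,0,0],[0,0,0],1],[[0,0,0],[0,0,0],1]]'
python3 - <<'E'
from h import *
import cv2
c=vision.camera("side");print(telemetry.get_obs()["grip_width"],telemetry.get_obs()["grasp_force"],telemetry.get_obs()["ft_force"])
cv2.imwrite("pics/s3.png",cv2.resize(c["img"][60:310,150:350,::-1],(480,600)))
E
```

```text
clock: 4.95
eef_pos: [0.6412, 0.0541, 0.2264]
tool_rot: [0.79, 0.613, 0.0, 0.0]
ft_force: [0.2, 0.2, -0.5]
grip_width: 0.0852
grasp_force: 0.0
clock: 5.78
eef_pos: [0.6414, 0.0548, 0.2255]
tool_rot: [0.79, 0.613, 0.0, 0.0]
ft_force: [-0.1, -0.5, 1.2]
grip_width: 0.0077
grasp_force: 58.5
0.007575651810161739 58.491602540016174 [-1.0768329   0.17578048  1.72822346]
```

View pics/s3.png

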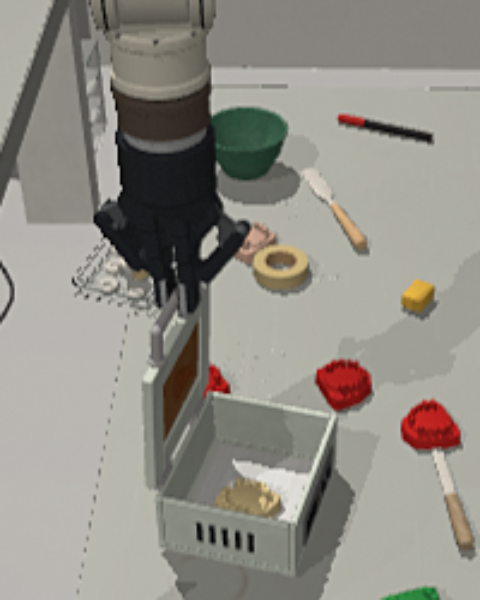

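The fingers have closed on the bar at crop (180,295), with 58 N grip and 7.6 mm opening. Next I'll work out the arc increments.

```bash
python3 - <<'E'
import numpy as np
a=1.515-np.arange(0,1.5151,.0606)
for i in range(len(a)-1): print(i,round(a[i+1],3),"per row (2 rows)",np.round(-.275*np.diff(np.cos(a[i:i+2])),4),np.round(-.275*np.diff(np.sin(a[i:i+2])),4))
for t in a[[5,10,15,20,25]]:
    print(t, np.r_[np.array([.6507,.0541])-.165*np.cos(t)*np.array([.9682,-.2503]), .0605+.165*np.sin(t)])
E
```

```text
0 1.454 per row (2 rows) [-0.0166] [0.0014]
1 1.394 per row (2 rows) [-0.0165] [0.0024]
2 1.333 per row (2 rows) [-0.0163] [0.0034]
3 1.273 per row (2 rows) [-0.0161] [0.0044]
4 1.212 per row (2 rows) [-0.0158] [0.0054]
5 1.151 per row (2 rows) [-0.0154] [0.0063]
6 1.091 per row (2 rows) [-0.015] [0.0072]
7 1.03 per row (2 rows) [-0.0145] [0.0081]
8 0.97 per row (2 rows) [-0.014] [0.009]
9 0.909 per row (2 rows) [-0.0134] [0.0098]
10 0.848 per row (2 rows) [-0.0128] [0.0106]
11 0.788 per row (2 rows) [-0.0122] [0.0114]
12 0.727 per row (2 rows) [-0.0114] [0.0121]
13 0.667 per row (2 rows) [-0.0107] [0.0128]
14 0.606 per row (2 rows) [-0.0099] [0.0134]
15 0.545 per row (2 rows) [-0.0091] [0.014]
16 0.485 per row (2 rows) [-0.0082] [0.0145]
17 0.424 per row (2 rows) [-0.0073] [0.015]
18 0.364 per row (2 rows) [-0.0064] [0.0154]
19 0.303 per row (2 rows) [-0.0055] [0.0157]
20 0.242 per row (2 rows) [-0.0045] [0.016]
21 0.182 per row (2 rows) [-0.0035] [0.0163]
22 0.121 per row (2 rows) [-0.0025] [0.0165]
23 0.061 per row (2 rows) [-0.0015] [0.0166]
24 -0.0 per row (2 rows) [-0.0005] [0.0167]
1.212 [0.59460314 0.06860221 0.21499283]
0.9089999999999999 [0.5525262  0.07947999 0.19066678]
0.6059999999999999 [0.51939375 0.08804542 0.15448141]
0.30299999999999994 [0.49822445 0.09351813 0.10973351]
-2.220446049250313e-16 [0.490947  0.0953995 0.0605   ]
```

```bash
python3 -m inch '[[[0,0,0],[0,-0.0166,0.0014],1],[[0,0,0],[0,-0.0166,0.0014],1],[[0,0,0],[0,-0.0165,0.0024],1],[[0,0,0],[0,-0.0165,0.0024],1],[[0,0,0],[0,-0.0163,0.0034],1],[[0,0,0],[0,-0.0163,0.0034],1],[[0,0,0],[0,-0.0161,0.0044],1],[[0,0,0],[0,-0.0161,0.0044],1],[[0,0,0],[0,-0.0158,0.0054],1],[[0,0,0],[0,-0.0158,0.0054],1]]'
```

```text
clock: 6.67
eef_pos: [0.5936, 0.0674, 0.2159]
tool_rot: [0.79, 0.613, 0.001, 0.0]
ft_force: [0.5, 0.0, 5.0]
grip_width: 0.0079
grasp_force: 59.0
```

```bash
python3 -m inch '[[[0,0,0],[0,-0.0154,0.0063],1],[[0,0,0],[0,-0.0154,0.0063],1],[[0,0,0],[0,-0.015,0.0072],1],[[0,0,0],[0,-0.015,0.0072],1],[[0,0,0],[0,-0.0145,0.0081],1],[[0,0,0],[0,-0.0145,0.0081],1],[[0,0,0],[0,-0.014,0.009],1],[[0,0,0],[0,-0.014,0.009],1],[[0,0,0],[0,-0.0134,0.0098],1],[[0,0,0],[0,-0.0134,0.0098],1]]'
```

```text
clock: 7.5
eef_pos: [0.5519, 0.0783, 0.19]
tool_rot: [0.79, 0.613, 0.0, -0.0]
ft_force: [4.0, 6.3, -2.0]
grip_width: 0.0079
grasp_force: 61.4
```

```bash
python3 -m inch '[[[0,0,0],[0,-0.0128,0.0106],1],[[0,0,0],[0,-0.0128,0.0106],1],[[0,0,0],[0,-0.0122,0.0114],1],[[0,0,0],[0,-0.0122,0.0114],1],[[0,0,0],[0,-0.0114,0.0121],1],[[0,0,0],[0,-0.0114,0.0121],1],[[0,0,0],[0,-0.0107,0.0128],1],[[0,0,0],[0,-0.0107,0.0128],1],[[0,0,0],[0,-0.0099,0.0134],1],[[0,0,0],[0,-0.0099,0.0134],1]]'
```

```text
clock: 8.33
eef_pos: [0.5193, 0.0866, 0.1542]
tool_rot: [0.79, 0.613, 0.001, 0.0]
ft_force: [3.1, 4.9, 0.3]
grip_width: 0.008
grasp_force: 61.6
```

```bash
python3 -m inch '[[[0,0,0],[0,-0.0091,0.014],1],[[0,0,0],[0,-0.0091,0.014],1],[[0,0,0],[0,-0.0082,0.0145],1],[[0,0,0],[0,-0.0082,0.0145],1],[[0,0,0],[0,-0.0073,0.015],1],[[0,0,0],[0,-0.0073,0.015],1],[[0,0,0],[0,-0.0064,0.0154],1],[[0,0,0],[0,-0.0064,0.0154],1],[[0,0,0],[0,-0.0055,0.0157],1],[[0,0,0],[0,-0.0055,0.0157],1]]'; python3 -m inch '[[[0,0,0],[0,-0.0045,0.016],1],[[0,0,0],[0,-0.0045,0.016],1],[[0,0,0],[0,-0.0025,0.01],1],[[0,0,0],[0,-0.0025,0.01],1],[[0,0,0],[0,-0.0022,0.01],1],[[0,0,0],[0,-0.002,0.01],1],[[0,0,0],[0,-0.0015,0.01],1],[[0,0,0],[0,-0.0015,0.01],1],[[0,0,0],[0,-0.001,0.01],1],[[0,0,0],[0,-0.001,0.01],1]]'
```

```text
clock: 9.17
eef_pos: [0.4977, 0.0916, 0.1093]
tool_rot: [0.79, 0.613, 0.0, 0.0]
ft_force: [2.6, 4.4, -1.0]
grip_width: 0.0078
grasp_force: 60.7
clock: 10.0
eef_pos: [0.4912, 0.0934, 0.076]
tool_rot: [0.79, 0.613, 0.0, 0.0]
ft_force: [4.3, 5.3, -1.1]
grip_width: 0.008
grasp_force: 59.2
```

```bash
python3 -m inch '[[[0,0,0],[0,-0.0005,0.006],1],[[0,0,0],[0,-0.0005,0.006],1],[[0,0,0],[0,-0.0003,0.006],1],[[0,0,0],[0,0,0.006],1],[[0,0,0],[0,0,0.005],1],[[0,0,0],[0,0,0.005],1],[[0,0,0],[0,0,0.004],1],[[0,0,0],[0,0,0.004],1],[[0,0,0],[0,0,0.003],1],[[0,0,0],[0,0,0.003],1]]'; python3 -m inch '[[[0,0,0],[0,0,0.002],1],[[0,0,0],[0,0,0.002],1],[[0,0,0],[0,0,0.002],1],[[0,0,0],[0,0,0.001],1]]'
```

```text
clock: 10.83
eef_pos: [0.4907, 0.0935, 0.0619]
tool_rot: [0.79, 0.613, 0.0, 0.0]
ft_force: [1.8, 5.4, 1.4]
grip_width: 0.0078
grasp_force: 59.4
clock: 11.17
eef_pos: [0.4905, 0.0934, 0.061]
tool_rot: [0.79, 0.613, 0.0, -0.0]
ft_force: [-0.9, 3.3, 13.0]
grip_width: 0.0077
grasp_force: 61.5
```

```bash
python3 -m inch '[[[0,0,0],[0,0,0.002],1],[[0,0,0],[0,0,0],1],[[0,0,0],[0,0,0],1]]'
python3 - <<'E'
from h import *
import cv2
c=vision.camera("side");print(telemetry.get_obs()["ft_force"])
cv2.imwrite("pics/s4.png",cv2.resize(c["img"][160:320,190:350,::-1],(600,600),interpolation=2))
E
```

```text
clock: 11.42
eef_pos: [0.4906, 0.0935, 0.061]
tool_rot: [0.79, 0.613, 0.001, 0.0]
ft_force: [-2.9, 3.2, 14.8]
grip_width: 0.0076
grasp_force: 61.7
[-2.00869023  2.91433558 15.11820103]
```

View pics/s4.png

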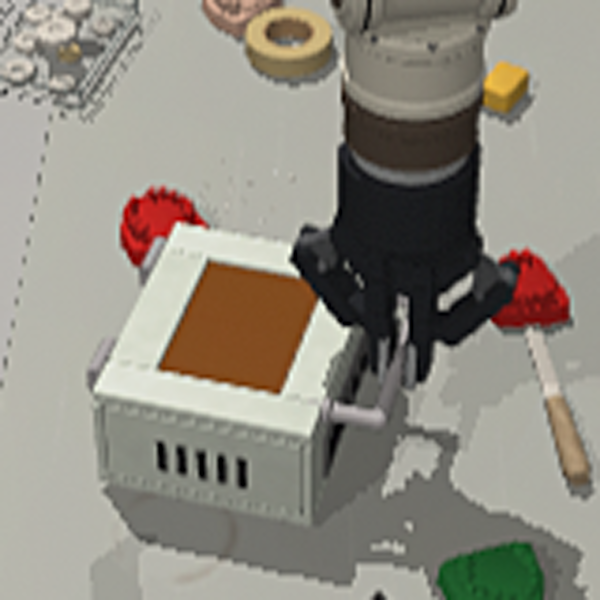

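The lid is flush with the rim all along (crop (100,395)–(320,405)), with 15 N of contact force. Holding for the flash.

```bash
python3 -m inch '[[[0,0,0],[0,0,0],1],[[0,0,0],[0,0,0],1],[[0,0,0],[0,0,0],1],[[0,0,0],[0,0,0],1],[[0,0,0],[0,0,0],1],[[0,0,0],[0,0,0],1],[[0,0,0],[0,0,0],1],[[0,0,0],[0,0,0],1],[[0,0,0],[0,0,0],1],[[0,0,0],[0,0,0],1]]'; python3 -m inch '[[[0,0,0],[0,0,0],1],[[0,0,0],[0,0,0],1],[[0,0,0],[0,0,0],1],[[0,0,0],[0,0,0],1],[[0,0,0],[0,0,0],1],[[0,0,0],[0,0,0],1],[[0,0,0],[0,0,0],1],[[0,0,0],[0,0,0],1],[[0,0,0],[0,0,0],1],[[0,0,0],[0,0,0],1]]'
python3 - <<'E'
import numpy as np
a=np.linspace(0,.785,14)
for i in range(13): print(round(a[i+1],3),"per row(2)",np.round(-.275*np.diff(np.cos(a[i:i+2])),4),np.round(-.275*np.diff(np.sin(a[i:i+2])),4))
E
```

```text
clock: 12.3
eef_pos: [0.4906, 0.0934, 0.061]
tool_rot: [0.79, 0.613, 0.001, 0.0]
ft_force: [-2.0, 3.2, 13.5]
grip_width: 0.0082
grasp_force: 61.7
clock: 13.13
eef_pos: [0.4906, 0.0935, 0.0609]
tool_rot: [0.79, 0.613, 0.001, 0.0]
ft_force: [-0.8, 3.6, 14.8]
grip_width: 0.0076
grasp_force: 61.7
0.06 per row(2) [0.0005] [-0.0166]
0.121 per row(2) [0.0015] [-0.0165]
0.181 per row(2) [0.0025] [-0.0164]
0.242 per row(2) [0.0035] [-0.0162]
0.302 per row(2) [0.0045] [-0.016]
0.362 per row(2) [0.0054] [-0.0157]
0.423 per row(2) [0.0064] [-0.0153]
0.483 per row(2) [0.0073] [-0.0149]
0.543 per row(2) [0.0082] [-0.0145]
0.604 per row(2) [0.009] [-0.0139]
0.664 per row(2) [0.0098] [-0.0134]
0.725 per row(2) [0.0106] [-0.0128]
0.785 per row(2) [0.0114] [-0.0121]
```

```bash
python3 -m inch '[[[0,0,0],[0.0,0.0005,-0.018],1],[[0,0,0],[0,0.0005,-0.0166],1],[[0,0,0],[0,0.0015,-0.0165],1],[[0,0,0],[0,0.0015,-0.0165],1],[[0,0,0],[0,0.0025,-0.0164],1],[[0,0,0],[0,0.0025,-0.0164],1],[[0,0,0],[0,0.0035,-0.0162],1],[[0,0,0],[0,0.0035,-0.0162],1],[[0,0,0],[0,0.0045,-0.016],1],[[0,0,0],[0,0.0045,-0.016],1]]'; python3 -m inch '[[[0,0,0],[0,0.0054,-0.0157],1],[[0,0,0],[0,0.0054,-0.0157],1],[[0,0,0],[0,0.0064,-0.0153],1],[[0,0,0],[0,0.0064,-0.0153],1],[[0,0,0],[0,0.0073,-0.0149],1],[[0,0,0],[0,0.0073,-0.0149],1],[[0,0,0],[0,0.0082,-0.0145],1],[[0,0,0],[0,0.0082,-0.0145],1],[[0,0,0],[0,0.009,-0.0139],1],[[0,0,0],[0,0.009,-0.0139],1]]'; python3 -m inch '[[[0,0,0],[0,0.0098,-0.0134],1],[[0,0,0],[0,0.0098,-0.0134],1],[[0,0,0],[0,0.0106,-0.0128],1],[[0,0,0],[0,0.0106,-0.0128],1],[[0,0,0],[0,0.0114,-0.0121],1],[[0,0,0],[0,0.007,-0.0075],1],[[0,0,0],[0,0.0044,-0.0045],1],[[0,0,0],[0,0,0],1],[[0,0,0],[0,0,0],1],[[0,0,0],[0,0,0],1]]'
```

```text
clock: 13.97
eef_pos: [0.4965, 0.0918, 0.1075]
tool_rot: [0.79, 0.613, -0.001, -0.001]
ft_force: [2.0, 5.2, -2.0]
grip_width: 0.0074
grasp_force: 58.5
clock: 14.8
eef_pos: [0.5148, 0.087, 0.1513]
tool_rot: [0.79, 0.613, -0.003, -0.004]
ft_force: [-2.6, 7.2, -0.0]
grip_width: 0.0079
grasp_force: 58.4
clock: 15.63
eef_pos: [0.5317, 0.0825, 0.175]
tool_rot: [0.79, 0.613, -0.004, -0.005]
ft_force: [-8.3, 7.9, 7.1]
grip_width: 0.0077
grasp_force: 58.9
```

```bash
python3 - <<'E'
from h import *
import cv2
o=telemetry.get_obs();print(o["eef_pos"],o["ft_force"],o["ft_torque"],o["joint_pos"])
a=vision.camera("side")["img"][150:300,190:300,::-1];b=vision.camera("top")["img"][140:240,195:285,::-1]
v=np.zeros((545,800,3),np.uint8);v[:,:400]=cv2.resize(a,(400,545),interpolation=2);v[:444,400:]=cv2.resize(b,(400,444),interpolation=2)
cv2.imwrite("pics/c5.png",v)
E
```

```text
[0.53170251 0.08253243 0.17498916] [-8.34472438  7.88591547  7.14611525] [ 1.54174658  2.12729716 -0.13834472] [0.1515745  0.35434737 0.01298118 1.24076342 0.00428952 1.97227212]
```

View pics/c5.png

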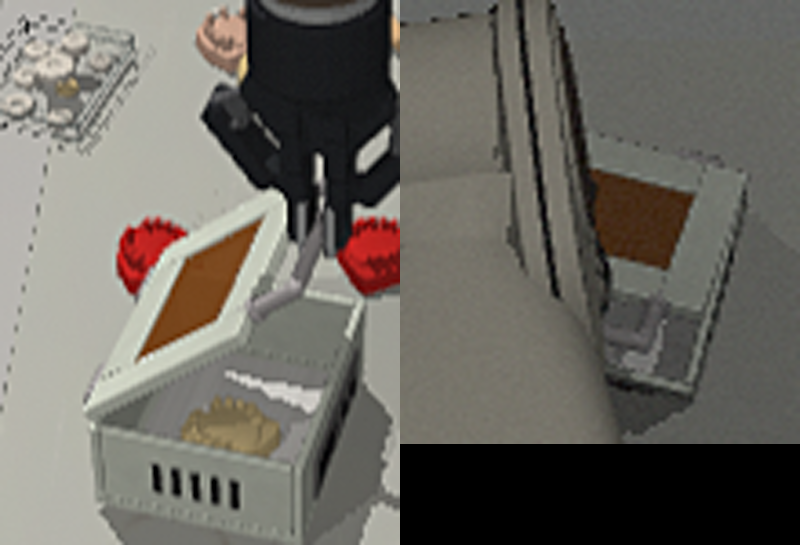

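The lid is part open, but the arm shows about 12 N of resistance and has lagged. I'll measure the actual lid angle from its front corners, side crop (284,200) and (246,338).

```bash
python3 - <<'E'
from h import *
S=vision.camera("side");T=vision.camera("top")
bx=np.array([.9682,-.2503,0]);by=np.array([.2503,.9682,0]);H=np.array([.6507,.0541,.078])
def ang(ray,yb):
    o,d=ray;t=(yb-(o-H)@by)/(d@by);p=o+t*d-H;q=np.array([-p@bx,p[2]]);print(q,np.hypot(*q),np.arctan2(q[1],q[0]))
s=lambda u,v:ray(S,190+u/3.636-.5,150+v/3.633-.5)
for u,v,y in((284,200,-.075),(246,325,.075),(246,338,.075),(97,405,.075)): ang(s(u,v),y)
t=lambda u,v:ray(T,195+(u-400)/4.444-.5,140+v/4.44-.5)
p,e=tri(s(284,200),t(700,300));print(p,e,(p-H)@by,np.arctan2(p[2]-.078,-(p-H)@bx))
# bar corner near (+y end), box y=+50
for u,v in((300,290),(298,297)): ang(s(u,v),.05)
o=telemetry.get_obs()
from scipy.spatial.transform import Rotation as R
M=R.from_quat(o["tool_rot"]).as_matrix();print(M.round(4)); print("tcp",-(o["eef_pos"]-H)@bx,(o["eef_pos"]-H)[2])
E
```

```text
[0.08094462 0.0649014 ] 0.10375077612170186 0.6758375693148275
[0.10202929 0.10256301] 0.14466909481557008 0.7880068452031991
[0.10183947 0.09283143] 0.13780040696441165 0.7391579688084803
[0.01097775 0.01637587] 0.019714974514846547 0.9802403229284637
[0.55127397 0.00862665 0.14817096] 0.0043008457190726315 -0.0689136310039881 0.6908020293470087
[0.12525369 0.11159138] 0.16775316329190937 0.727777423624761
[0.12412671 0.10616474] 0.16333520823374087 0.7075590615720906
[[ 2.472e-01  9.689e-01 -1.180e-02]
 [ 9.690e-01 -2.472e-01  2.500e-03]
 [-4.000e-04 -1.210e-02 -9.999e-01]]
tcp 0.12233296507938338 0.09697352185043791
```

Measured angle is about 0.735 rad, taken from the bar's horizontal offset and agreeing with the image corners. I'll raise the remaining ~6 mm slowly and check the force.

```bash
python3 -m inch '[[[0,0,0],[0,0.004,-0.003],1],[[0,0,0],[0,0.004,-0.003],1],[[0,0,0],[0,0.004,-0.003],1],[[0,0,0],[0,0,0],1],[[0,0,0],[0,0,0],1]]'; python3 -c "
from workcell import telemetry as t
o=t.get_obs();print(o['joint_vel'].round(3),o['ft_torque'],o['ft_force'],o['tool_rot'])"
```

```text
clock: 16.25
eef_pos: [0.5341, 0.0819, 0.1777]
tool_rot: [0.79, 0.614, -0.005, -0.006]
ft_force: [-11.6, 7.7, 9.2]
grip_width: 0.0075
grasp_force: 59.0
[-0.002 -0.001 -0.003 -0.002 -0.001  0.001] [ 1.69005846  2.78995796 -0.11870424] [-11.57235175   7.71273366   9.21114053] [ 0.78961625  0.61355863 -0.00459828 -0.00555268]
```

```bash
python3 -m inch '[[[0,0,0],[0,0,-0.004],1],[[0,0,0],[0,0.002,-0.004],1],[[0,0,0],[0,0.002,-0.004],1],[[0,0,0],[0,0,0],1],[[0,0,0],[0,0,0],1]]'
```

```text
clock: 16.67
eef_pos: [0.5369, 0.0812, 0.1808]
tool_rot: [0.79, 0.613, -0.004, -0.004]
ft_force: [-7.2, 6.6, 4.8]
grip_width: 0.0076
grasp_force: 58.7
```

```bash
python3 -m inch '[[[0,0,0],[0,0,-0.001],1],[[0,0,0],[0,0,0],1],[[0,0,0],[0,0,0],1],[[0,0,0],[0,0,0],1],[[0,0,0],[0,0,0],1],[[0,0,0],[0,0,0],1]]'
python3 - <<'E'
from h import *
import cv2
o=telemetry.get_obs();H=np.array([.6507,.0541,.078]);bx=np.array([.9682,-.2503,0])
from scipy.spatial.transform import Rotation as R
z=R.from_quat(o["tool_rot"]).as_matrix()[:,2]
b=o["eef_pos"]-.015*z-H;print(-b@bx,b[2],np.arccos(-b@bx/.165),o["joint_vel"].round(3))
a=vision.camera("side")["img"][150:300,190:340,::-1]
cv2.imwrite("pics/c6.png",cv2.resize(a,(600,600),interpolation=2))
E
```

```text
clock: 17.17
eef_pos: [0.537, 0.0811, 0.1808]
tool_rot: [0.79, 0.613, -0.004, -0.004]
ft_force: [-6.9, 7.0, 3.9]
grip_width: 0.008
grasp_force: 58.5
0.11668058286256319 0.11783613682148696 0.785329901977678 [-0.002 -0.001 -0.002  0.001  0.    -0.001]
```

View pics/c6.png

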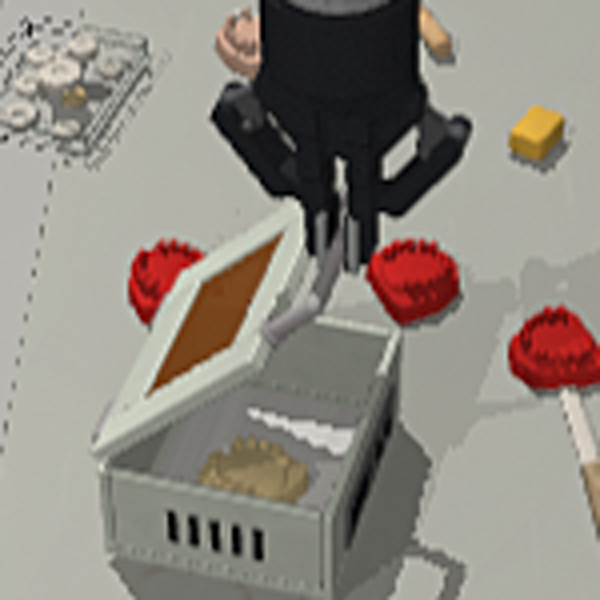

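The lid is held at about 45° (bar at crop (325,270)) with the model still in the box at (255,470) and the arm at rest. I'll hold briefly, then hand in.

```bash
python3 -m inch '[[[0,0,0],[0,0,0],1],[[0,0,0],[0,0,0],1],[[0,0,0],[0,0,0],1],[[0,0,0],[0,0,0],1],[[0,0,0],[0,0,0],1],[[0,0,0],[0,0,0],1],[[0,0,0],[0,0,0],1],[[0,0,0],[0,0,0],1],[[0,0,0],[0,0,0],1],[[0,0,0],[0,0,0],1]]'; python3 -m inch '[[[0,0,0],[0,0,0],1],[[0,0,0],[0,0,0],1],[[0,0,0],[0,0,0],1],[[0,0,0],[0,0,0],1],[[0,0,0],[0,0,0],1],[[0,0,0],[0,0,0],1]]'; python3 -c "
from workcell import workorder; print(workorder.job_done())"
```

```text
clock: 18.05
eef_pos: [0.537, 0.0812, 0.1809]
tool_rot: [0.79, 0.613, -0.004, -0.004]
ft_force: [-5.4, 6.8, 3.5]
grip_width: 0.0073
grasp_force: 58.5
clock: 18.55
eef_pos: [0.537, 0.0812, 0.1809]
tool_rot: [0.79, 0.613, -0.004, -0.004]
ft_force: [-7.2, 6.6, 3.8]
grip_width: 0.0079
grasp_force: 58.5
the job is handed in; nothing more can be done
None
```

The job is handed in at 18.6 s: I lowered the lid gently, kept it shut for about 2 s, then raised it to about 45° (0.785 rad by my measurement), where the gripper still holds it steady with the model in the box.

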